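# Shut the slip tub on a potter's bench

## Robot

A 6-joint arm with a two-finger parallel gripper is mounted at the origin on the work surface. World frame = base frame: x ahead of the robot, y to its left, z up, the work surface at z = 0. Lengths are in mm, angles in rad, forces in N, time in s.
With the tool pointing down it reaches from about 350 to 850 mm from the base axis. Payload 8.1 kg.
Tool frame: the origin (TCP) lies between the finger pads; the fingertips stand 17 mm ahead of it and the grasp point (between the pads) lies 2 mm behind it; z points along the fingers, y is the line along which they close (so a half turn about z gives the same grasp; the last joint's range is limited). The gripper opens to 85 mm and grips with 20 to 120 N. Pads are 22 mm wide; open, the fingers measure 114 mm over their backs; the gripper's body (76 mm by 85 mm) begins 54 mm behind the grasp point. The pads swing forward as they close: fully open they stand 13 mm farther back than shut.
Start: joints at [1.094, 0.13, 1.488, -0, 1.523, -0.085], TCP at [229.091, 554.547, 248.292] pointing down, gripper open.
Joint ranges: [-2.96, 2.96], [-0.89, 2.26], [0.02, 2.5], [-1.34, 4.48], [0, 2.73], [-2.66, 2.66]. Speed limits (rad/s): [2.39, 2.39, 2.79, 3.14, 3.14, 3.14].

## Interface

Orientations are given as a 3x3 rotation matrix whose columns are the frame's x, y, z axes.
In Python, from station import telemetry, imaging, bot, models gives the robot as it stands.
- The arm moves only by the tool arm_command, never from a script. Its argument "steps" is text: rows parted by semicolons, each of 6 numbers parted by spaces: the shift along the tool's x, y, z as a fraction of full scale, then the turn, a rotation vector about the tool's x, y, z as a fraction of full scale. A call has 1 to 20 rows; each row is the pose to reach, as a shift and turn from the pose commanded when the call began, along the tool's axes at that moment, turning the shorter way round; what a row does not reach only later rows make up. Full scale, the value 1, is 15 cm for a shift and 180 degrees for a turn. A row lasts 1/8 s, in which the tool goes at most 62.5 mm and 10.7 degrees, less where a joint would pass 70% of its speed; a pose out of reach is approached as far as the arm can. A call with a number of a shift or a turn outside -1 to 1 is refused whole. A call with a gripper value outside its range is refused whole. "grip" is the opening, from 0 (shut) to 1 (fully open), set as the call begins (left out, the last holds). The fingers move at their own pace and stop on an object; "grip_force" is the grip in N (left out, the last holds). Time passes only in rows, so rows that repeat a pose let the fingers close. It gives the time, the measured TCP pose, the force, the opening and the grip force at its end, in the units of the state.
- telemetry.read_state(): the state, without advancing time (a new reading comes with each control period).
- imaging.get_image(name): name is "scene" or "top"; returns (picture, depth): 480x640x3 uint8, blue, green, red; 480x640 float32, mm along the optical axis (not along the pixel's ray), 0 where there is no reading.
- imaging.camera_model(name): a dict with "fovy" (degrees; the focal length in pixels is half the picture's height over the tangent of half this angle, whatever the lens; pixels are square), "cx", "cy" (the principal point, pixels), "k1" (the pictures are not rectified: a ray, as slopes to the right and down, at radius r is drawn at 1 + k1 r^2 times it, then the intrinsics apply), "origin" and "attitude" of the camera in the world. Camera axes: x right, y down, z forward; pixel columns grow to the right and rows downward; lengths in mm; the calibration is good to about 2 mm. A picture is of the moment at which its call begins. camera_model takes no time and is no camera call.
- bot.hand_in(): hands the job in; it is judged then, once.
Trained networks look in the newest picture that a camera, given by its name, has taken for a name from the list of things; names that differ only in an ending like _2 or _b are one class to them, and where a whole thing is asked for, a point or a joint stands for the part that bears it (a point fixed in the world has none). Each returns a list of dicts, best first, with "score" (0 to 1); they miss things now and then, are a little off and sometimes report something else, mostly with a low value. They report only what shows in the picture. A call takes as long as a camera call. They do not tell look-alikes from the thing itself.
- models.search_frame(target, camera): "point" ([column, row] in pixels, amid what is visible of it).
- models.outline_of(target, camera): "region" (480x640 bool, what is visible of it) and "point" ([column, row] in pixels, amid what is visible of it).
The state is a dict: "time": time; "joint_pos": joint angles; "qvel": joint speeds; "joint_efforts": joint torques, N m; "position": TCP position; "tcp_rot": TCP orientation; "wrist_force": force on the tool from outside, world axes, zero at the start; "torque": the same for the moment, N m; "grip_width": opening from 0.0 (shut) to 1.0 (fully open); "grasp_force": force on a finger pad.
Only numpy, scipy, OpenCV 4.12 (cv2) and the standard library are available. Lean on these libraries where they do the work, as an engineer would, in place of code of your own. Each camera call takes 0.05 s, during which the arm holds its last target. There are 200 camera calls.

## Task

The square white slip tub cannot be shut because the wooden stirrer is standing in it: pull the stirrer out and lower it, blade first, to the bottom of the cream rinse pot before letting go. Then swing the tub's hinged lid shut and press it firmly down until it is fully home. Leave the pot standing upright and everything else on the bench where it is.

Things in the scene. Friction and masses are not known exactly. Their poses are not given: they have to be found in the camera images.
- tub: Square white plastic tub fixed to the bench, 84 x 84 mm outside, walls 4 mm, 100 mm high, inner floor 4 mm up, open top. Origin at the centre of its underside; z up; its lid is hinged on the rim of its +x side.
- lid (a joint): Hinge of the tub's lid, rad: 0 = shut and flush on the rim, grows as it opens upward (1.57 = standing upright on the +x rim), at most 2.1. Stiff: it stays wherever it is left, and takes about 3 N at its free edge to move. At the start it stands open between 1.65 and 2.0.
- lid_hinge (a point): Middle of the lid's hinge line (the line runs along the tub's y), 42 mm to the tub's +x from its centre, 100 mm up. Axes turn with the lid: the lid reaches 88 mm from here along its own -x (a 30 mm wide, 12 mm long finger tab beyond that), is 88 mm wide and 8 mm thick; its outer face is at its own z = +8 mm.
- lid_edge (a point): Middle of the lid's free edge, on its outer face (88 mm from the hinge line); same axes as the lid.
- stirrer: Plain wooden stirring paddle, 200 mm long, loose, 40 to 85 g, standing blade down in the tub and leaning on its rim (about 15 to 35 degrees). Blade 12 (x) x 40 (y) x 60 mm (z), then a round handle 16 mm in diameter to the top. Origin at the centre of the blade's foot, z along the handle to its top.
- stirrer_foot (a point): Centre of the foot (blade end) of the stirrer, its origin.
- stirrer_top (a point): Centre of the handle's top end, 200 mm from the foot.
- rinse_pot: Cream glazed straight-sided pot, empty, loose, 0.6 kg, outer diameter 90 mm, inner diameter 80 mm, 95 mm high, inner floor 6 mm up, open top. Origin at the centre of its underside, z up.
- brush_jar: Bystander: dark brown stoneware jar, 86 mm across and 110 mm high, packed with bundled brushes, bristles up, up to 220 mm high and 95 mm across at the top. Origin under its centre.
- oxide_bottle: Bystander: small capped bottle, 38 mm across, 85 mm high. Origin under its centre.
- tea_cup: Bystander: small celadon cup, 48 mm across, 50 mm high. Origin under its centre.
- mortar: Bystander: mortar 120 mm across, 50 mm high, with its pestle leaning out to 83 mm high. Origin under its centre.
- dish_stack: Bystander: stack of three dishes, 104 mm across, 46 mm high. Origin under its centre.
- bisque_bowl: Bystander: unglazed bowl, 90 mm across, 55 mm high. Origin under its centre.
- kiln_prop: Bystander: cream kiln prop, block 30 x 30 x 50 mm high. Origin under its centre.
Things that resemble listed ones, but are neither listed nor needed, are in the scene too. Leave any red look-alike of the tub alone. Leave any orange look-alike of the rinse_pot alone.

How it is judged (in metres and radians):
On the way, in this order (a step that is already met when the one before it is completed fails the run):
1. the stirrer is held and its foot is drawn clear above the tub's rim (contact force between the fingers and stirrer above 0.5 N and height (world z) of stirrer_foot above 0.105 m), for 0.1 s.
2. the stirrer, still held, is lowered until its foot is within 40 mm of the rinse pot's underside (contact force between the fingers and stirrer above 0.5 N and z of stirrer_foot in the frame of rinse_pot below 0.04 m and horizontal distance between stirrer_foot and rinse_pot below 0.042 m), for 0.1 s.
3. the lid is shut (under 0.04 rad) and pressed by the robot with at least 4 N (value of joint lid below 0.04 rad and contact force between lid and anything else above 4 N), for 0.1 s.
At the end, for the whole second after the job is handed in: The lid is shut (joint under 0.04 rad); the stirrer stands at rest in the rinse pot, its foot within 42 mm of the pot's axis and less than 30 mm above its underside; the pot is upright within 0.1 rad and at rest (value of joint lid below 0.04 rad and z of stirrer_foot in the frame of rinse_pot below 0.03 m and horizontal distance between stirrer_foot and rinse_pot below 0.042 m and angle between rinse_pot's own z axis and vertical below 0.1 rad and linear speed of each of stirrer, rinse_pot below 0.03 m/s); the robot touches nothing.
It fails at once if the rinse pot is tipped by more than 0.35 rad or shoved more than 60 mm (angle between rinse_pot's own z axis and vertical above 0.35 rad or distance of rinse_pot from where it was at the start of the episode above 0.06 m).
It fails at once if a bystander is shifted by more than 40 mm or tipped by more than 0.35 rad (distance of any of brush_jar, oxide_bottle, tea_cup, mortar, dish_stack, bisque_bowl, kiln_prop from where it was at the start of the episode above 0.04 m or angle between any of brush_jar, oxide_bottle, tea_cup, mortar, dish_stack, bisque_bowl, kiln_prop's own z axis and vertical above 0.35 rad).
It also fails if it takes over 58 s, if anything falls off the work surface, if the arm or the gripper's body presses on something with over 40 N, if the wrist force passes 120 N, or if a joint passes its speed limit or range.

## Working session

There is one attempt and no reset: what is moved stays moved. The work goes in short steps, Python scripts to look and compute and a tool call to move; the robot and the scene stay as the last step left them, time stands still between calls to the robot, and variables do not carry over. Pictures are saved under pics/ and viewed, at most 10 in all, crops included, and the job is handed in when it is done.

Besides the shell and the picture viewer there is one more tool, called after "Emit:" in YAML: its name, and indented under it one key for each argument. arm_command: Moves the arm, as the interface text tells. Its arguments: {"type":"object","properties":{"steps":{"type":"string"},"grip":{"type":"number"},"grip_force":{"type":"number"}},"required":["steps"]}

```bash
mkdir -p pics
cat > h.py <<'E'
import numpy as np, cv2
from station import telemetry, imaging, bot, models
def cam(n):
    m=imaging.camera_model(n); f=240/np.tan(np.radians(m['fovy'])/2)
    return m,f,np.array(m['origin'],float),np.array(m['attitude'],float)
def world(n,px,z):
    """pixels Nx2 + depth -> world"""
    m,f,o,R=cam(n); px=np.atleast_2d(px).astype(float)
    d=(px-[m['cx'],m['cy']])/f; u=d.copy()
    for _ in range(20): u=d/(1+m['k1']*(u**2).sum(1,keepdims=True))
    z=np.atleast_1d(z)[:,None]
    return o+(np.hstack([u,np.ones((len(u),1))])*z)@R.T
def cloud(n,dep):
    v,u=np.mgrid[:480,:640]; p=np.stack([u.ravel(),v.ravel()],1)
    return world(n,p,dep.ravel()).reshape(480,640,3)
def proj(n,P):
    m,f,o,R=cam(n); c=(np.atleast_2d(P)-o)@R; s=c[:,:2]/c[:,2:]
    return s*(1+m['k1']*(s**2).sum(1,keepdims=True))*f+[m['cx'],m['cy']]
E
python3 - <<'E'
from h import *
names="tub lid stirrer rinse_pot brush_jar oxide_bottle tea_cup mortar dish_stack bisque_bowl kiln_prop".split()
ims=[]
for c in("scene","top"):
    im,d=imaging.get_image(c); C=cloud(c,d); np.savez('/tmp/%s0.npz'%c,im=im,d=d,C=C)
    im2=im.copy()
    print(c,cam(c)[2].round(),cam(c)[3].round(2).tolist())
    for n in names:
        for r in models.outline_of(n,c)[:3]:
            m=r['region']&(d>0); P=C[m]
            if len(P)==0: continue
            lo,hi=np.percentile(P,[2,98],axis=0).round()
            print(n,round(r['score'],2),np.round(r['point']),lo,hi)
    cv2.imwrite('pics/%s0.png'%c,im)
print(telemetry.read_state()['time'])
E
```

```text
scene [1037. -649. 1093.] [[0.77, 0.5, -0.39], [0.64, -0.62, 0.46], [-0.01, -0.61, -0.79]]
tub 0.75 [200. 372.] [ 505. -471.    6.] [ 605. -370.  111.]
tub 0.67 [253. 303.] [ 456. -298.    5.] [ 561. -199.  191.]
lid 0.93 [265. 281.] [ 534. -276.   80.] [ 563. -192.  199.]
lid 0.62 [198. 364.] [ 499. -467.  102.] [ 601. -372.  111.]
stirrer 0.76 [238. 277.] [ 392. -257.    6.] [ 498. -191.  190.]
stirrer 0.57 [306. 272.] [ 523. -135.    2.] [565. -92.  51.]
rinse_pot 0.91 [357. 240.] [543. -29.   5.] [627.  57.  96.]
rinse_pot 0.8 [355. 138.] [336. 223.   6.] [421. 311.  96.]
rinse_pot 0.64 [266. 234.] [360. -97.  -3.] [418. -39.  53.]
brush_jar 0.75 [407. 162.] [424. 202.  -3.] [595. 442. 217.]
brush_jar 0.48 [237. 279.] [ 372. -275.   -0.] [ 523. -170.  189.]
oxide_bottle 0.79 [372. 204.] [484. 103.  -2.] [548. 177.  88.]
tea_cup 0.57 [307. 272.] [ 523. -135.    3.] [565. -92.  51.]
tea_cup 0.22 [359. 239.] [543. -29.   5.] [627.  58.  96.]
mortar 0.66 [472. 228.] [697. 159.   2.] [806. 271.  75.]
mortar 0.63 [267. 230.] [385. -97.   4.] [418. -64.  53.]
dish_stack 0.7 [348. 379.] 
[... 690 characters left out ...]
0.]
rinse_pot 0.81 [277. 245.] [538. -24.  -0.] [622.  57.  98.]
rinse_pot 0.74 [173. 324.] [336. 224.  -2.] [416. 312.  97.]
rinse_pot 0.57 [369. 186.] [ 708. -280.   17.] [ 799. -189.   50.]
brush_jar 0.87 [182. 254.] [510. 202.   3.] [589. 283. 227.]
oxide_bottle 0.55 [234. 269.] [508. 106.   1.] [543. 142.  87.]
tea_cup 0.53 [325. 261.] [ 521. -131.   -2.] [563. -89.  53.]
mortar 0.8 [204. 182.] [699. 165.  19.] [805. 270.  74.]
dish_stack 0.6 [371. 185.] [ 709. -284.    0.] [ 799. -188.   50.]
bisque_bowl 0.66 [238. 322.] [341.  65.   3.] [422. 144.  58.]
bisque_bowl 0.19 [374. 288.] [ 424. -258.   -1.] [ 504. -207.  190.]
kiln_prop 0.47 [311. 319.] [382. -93.  -1.] [413. -63.  55.]
1.2
```

View pics/scene0.png

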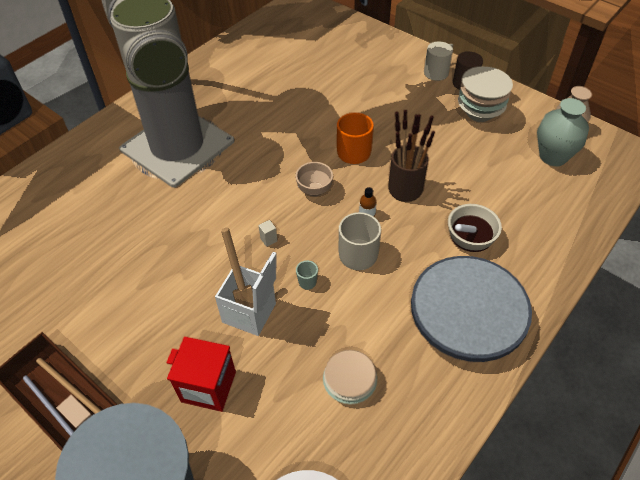

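View pics/top0.png

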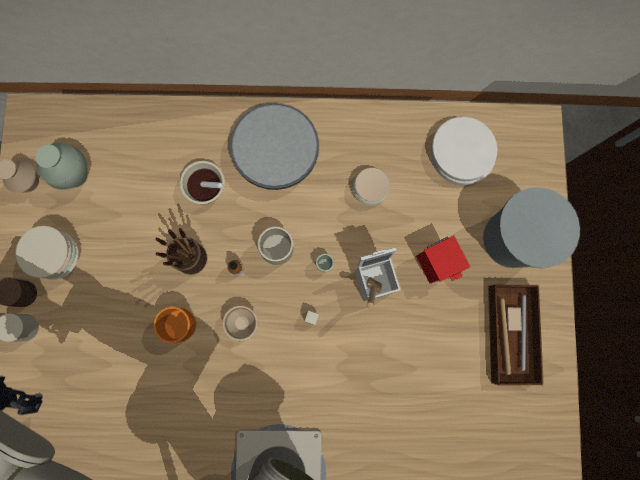

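Candidates: the tub is white at scene (245,305) / top (380,280), with a red look-alike at scene (203,373). The pot is cream at scene (359,240) / top (275,245), with an orange look-alike at (355,138); the bowl at (314,179) and the cup at (307,274) are other confusables. The stirrer is the paddle in the white tub at scene (235,265); the sticks in the tray at (70,380) are not it. I choose the white tub, the cream pot and the paddle in the tub.

```bash
cat > m.py <<'E'
from h import *
S={c:np.load('/tmp/%s0.npz'%c) for c in("scene","top")}
for c in S:
    C,im=S[c]['C'],S[c]['im']; x,y,z=C[...,0],C[...,1],C[...,2]
    hsv=cv2.cvtColor(im,cv2.COLOR_BGR2HSV); sat=hsv[...,1]
    box=(x>380)&(x<600)&(y>-330)&(y<-160)
    # rim
    m=box&(sat<60)&(abs(z-100)<6); P=C[m]
    r=cv2.minAreaRect(P[:,:2].astype(np.float32)); print(c,'rim',len(P),np.round(r[0],1),np.round(r[1],1),round(r[2],1),P[:,2].mean().round(1))
    # lid
    m=box&(sat<60)&(z>115); P=C[m]; q=P.mean(0); w=np.linalg.svd(P-q)[2]; print('lid',len(P),q.round(),w.round(3).tolist(),P.max(0).round())
    # handle
    m=box&(sat>80)&(z>112); P=C[m]; q=P.mean(0)
    for _ in range(3):
        w=np.linalg.svd(P-q,full_matrices=False)[2][0]; w*=np.sign(w[2]); res=np.linalg.norm(np.cross(P-q,w),axis=1); P=P[res<12]; q=P.mean(0)
    t=(P-q)@w; print('handle',len(P),q.round(1),w.round(3),'tilt',np.degrees(np.arccos(w[2])).round(1),'end',(q+w*np.percentile(t,99)).round(1),'at z100',(q+w*(100-q[2])/w[2]).round(1))
    m=(box)&(sat>80)&(z>20)&(z<100)&(x>440);P=C[m];print('blade',len(P),P.min(0).round(),P.max(0).round(),P.mean(0).round())
    # pot rim
    m=(x>520)&(x<650)&(y>-60)&(y<90)&(abs(z-95)<4); P=C[m][:,:2].astype(np.float32); print('pot',len(P),cv2.minEnclosingCircle(P), C[m][:,2].mean())
    if c=='scene': k=im[200:350,180:420]; 
    else: k=im[220:340,240:440]
    cv2.imwrite('pics/crop_%s.png'%c,cv2.resize(k,None,fx=3,fy=3,interpolation=cv2.INTER_CUBIC))
a=cv2.imread('pics/crop_scene.png');b=cv2.imread('pics/crop_top.png');
b=cv2.resize(b,(a.shape[1],int(b.shape[0]*a.shape[1]/b.shape[1]))); j=np.vstack([a,b]);s=600/j.shape[0]; cv2.imwrite('pics/crop.png',cv2.resize(j,None,fx=s,fy=s))
E
python3 m.py
```

```text
scene rim 320 [ 501.4 -246.2] [95.2 89.1] 15.8 98.9
lid 646 [ 551. -238.  162.] [[-0.225, 0.88, 0.418], [-0.163, 0.388, -0.907], [0.961, 0.273, -0.056]] [ 565. -191.  202.]
handle 335 [ 444.4 -221.7  154.9] [-0.371  0.193  0.908] tilt 24.7 end [ 429.4 -213.8  191.8] at z100 [ 466.8 -233.3  100. ]
blade 431 [ 457. -261.   20.] [ 535. -194.  100.] [ 483. -241.   58.]
pot 284 ((586.6011962890625, 16.0263671875), 48.673099517822266) 93.98540332877216
top rim 194 [ 500.8 -245.1] [91.8 85.8] 16.9 99.4
lid 350 [ 541. -229.  169.] [[0.444, -0.709, 0.548], [-0.018, -0.618, -0.786], [-0.896, -0.339, 0.288]] [ 562. -189.  203.]
handle 94 [ 439.5 -216.8  165.9] [-0.418  0.204  0.885] tilt 27.7 end [ 427.2 -210.8  192. ] at z100 [ 470.6 -232.   100. ]
blade 118 [ 465. -260.   20.] [ 505. -221.   99.] [ 483. -240.   54.]
pot 161 ((581.7213745117188, 17.696563720703125), 44.911705017089844) 94.50679989352474
```

View pics/crop.png

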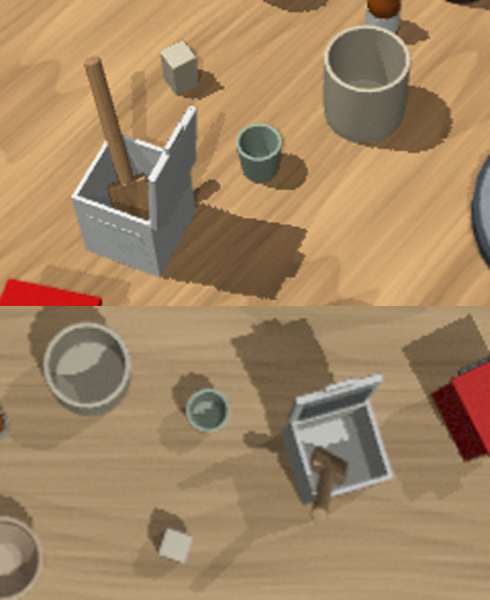

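The crops confirm the choices: white tub with a grey-white lid standing at about 1.65 rad and the paddle leaning toward −x/+y, plus the cream pot. Next I work out the move numbers.

```bash
cat >> h.py <<'E'
from scipy.spatial.transform import Rotation as Ro
def frame(z,y):
    z=np.array(z,float);z/=np.linalg.norm(z); y=np.array(y,float); y-=z*(y@z); y/=np.linalg.norm(y)
    return np.stack([np.cross(y,z),y,z],1)
def plan(pts,R,s=None,):
    """pts: list of TCP world targets, R: target rotation -> fractions from the present pose"""
    s=s or telemetry.read_state(); p0=np.array(s['position']);R0=np.array(s['tcp_rot'])
    rv=Ro.from_matrix(R0.T@R).as_rotvec()/np.pi
    for p in pts: print('  shift',(R0.T@(np.array(p)-p0)/150).round(3),'turn',rv.round(3),'deg',round(np.linalg.norm(rv)*180))
W=np.array([-.385,.198,.9]); W/=np.linalg.norm(W)
A=np.array([439.6,-218.5,152.1])
GR=[frame(-W,s*np.array([.457,.889,0])) for s in(1,-1)]
E
python3 - <<'E'
from h import *
s=telemetry.read_state(); print(np.round(s['tcp_rot'],3).tolist(),s['position'],s['wrist_force'],s['time'])
top=A+W*(189-A[2])/W[2]; foot=top-200*W; print(top,foot)
for R in GR: plan([(229,405,320),top-20*W],R)
E
```

```text
[[-0.924, 0.382, -0.0], [0.382, 0.924, 0.0], [0.0, -0.0, -1.0]] [229.09434208 554.54596166 248.29011985] [ 0.49932487 -0.709025    0.80230543] 1.2
[ 423.815 -210.382  189.   ] [ 500.91417477 -250.03300417    8.76816286]
  shift [-0.38  -0.922 -0.478] turn [ 0.006 -0.143  0.026] deg 26
  shift [-3.205 -4.222  0.515] turn [ 0.006 -0.143  0.026] deg 26
  shift [-0.38  -0.922 -0.478] turn [ 0.217  0.009 -0.95 ] deg 175
  shift [-3.205 -4.222  0.515] turn [ 0.217  0.009 -0.95 ] deg 175
```

Emit:
arm_command:
  steps: "-0.4 -0.5 -0.5 0 0 0;-0.8 -1 -0.6 0 0 0;-0.8 -1 -0.6 0 0 0;-0.8 -1 -0.6 0 0 0"
  grip: 1

```text
time: 1.7
position: [283.6, 368.2, 340.3]
tcp_rot: [[-0.924, 0.383, 0.002], [0.383, 0.924, 0.002], [-0.002, 0.003, -1.0]]
wrist_force: [1.0, -0.4, -0.4]
grip_width: 1.002
grasp_force: 0.0
```

Emit:
arm_command:
  steps: "-0.8 -1 0 0 0 0;-0.8 -1 0 0 0 0;-0.8 -1 0 0 0 0;-0.8 -1 0 0 0 0"

```text
time: 2.2
position: [337.5, 182.2, 338.7]
tcp_rot: [[-0.922, 0.388, 0.002], [0.388, 0.922, -0.001], [-0.002, 0.0, -1.0]]
wrist_force: [0.4, 0.8, 0.2]
grip_width: 1.0
grasp_force: 0.0
```

Emit:
arm_command:
  steps: "-0.8 -1 0 0 0 0;-0.8 -1 0 0 0 0;-0.8 -1 0 0 0 0;-0.8 -1 0 0 0 0"

```text
time: 2.7
position: [390.5, -1.8, 338.1]
tcp_rot: [[-0.922, 0.387, -0.0], [0.387, 0.922, -0.001], [0.0, -0.001, -1.0]]
wrist_force: [0.3, 1.1, -0.2]
grip_width: 1.0
grasp_force: 0.0
```

Run:
```python
from h import *
s=telemetry.read_state(); print(s['position'],np.round(s['tcp_rot'],3).tolist(),np.round(s['joint_pos'],2),s['time'])
top=A+W*(189-A[2])/W[2]
plan([top+90*W,top-20*W],GR[0])
```

```text
[390.53219702  -1.79273665 338.09976663] [[-0.922, 0.387, -0.0], [0.387, 0.922, -0.001], [0.0, -0.001, -1.0]] [-0.14 -0.47  1.86 -0.    1.75 -1.31] 2.7
  shift [-0.484 -1.176  0.454] turn [ 0.005 -0.143  0.024] deg 26
  shift [-0.801 -1.2    1.115] turn [ 0.005 -0.143  0.024] deg 26
```

Emit:
arm_command:
  steps: "-0.2 -0.4 0 0 -0.05 0.01;-0.4 -0.8 0.1 0.005 -0.1 0.02;-0.45 -1 0.25 0.005 -0.143 0.024;-0.45 -1 0.25 0.005 -0.143 0.024;-0.45 -1 0.25 0.005 -0.143 0.024;-0.45 -1 0.25 0.005 -0.143 0.024"

```text
time: 3.45
position: [396.6, -162.2, 303.6]
tcp_rot: [[-0.804, 0.449, 0.391], [0.404, 0.894, -0.194], [-0.437, 0.002, -0.9]]
wrist_force: [-0.5, 0.2, -0.1]
grip_width: 0.996
grasp_force: 0.0
```

```bash
cat > m2.py <<'E'
from h import *
s=telemetry.read_state(); print(s['position'],np.round(s['tcp_rot'],3).tolist(),np.round(s['joint_pos'],2),s['time'])
top=A+W*(189-A[2])/W[2]
plan([top+40*W,top-20*W],GR[0])
im,d=imaging.get_image('scene'); C=cloud('scene',d)
x,y,z=np.moveaxis(C,-1,0); sat=cv2.cvtColor(im,cv2.COLOR_BGR2HSV)[...,1]
m=(x>380)&(x<480)&(y>-280)&(y<-170)&(sat>80)&(z>112)&(z<195);P=C[m];print(len(P),P.mean(0))
u=proj('scene',top)[0]; v=proj('scene',A)[0]
cv2.circle(im,tuple(int(i) for i in u),1,(0,255,0)); 
cv2.imwrite('pics/g1.png',cv2.resize(im[180:340,160:340],None,fx=3,fy=3))
E
python3 m2.py
```

```text
[ 396.64712128 -162.15867304  303.58215467] [[-0.804, 0.449, 0.391], [0.404, 0.894, -0.194], [-0.437, 0.002, -0.9]] [-0.53 -0.87  2.22  0.03  1.34 -1.64] 3.45
  shift [ 0.057 -0.206  0.554] turn [0.002 0.001 0.002] deg 1
  shift [ 0.059 -0.208  0.954] turn [0.002 0.001 0.002] deg 1
343 [ 444.77580202 -221.90490497  154.22683788]
```

View pics/g1.png

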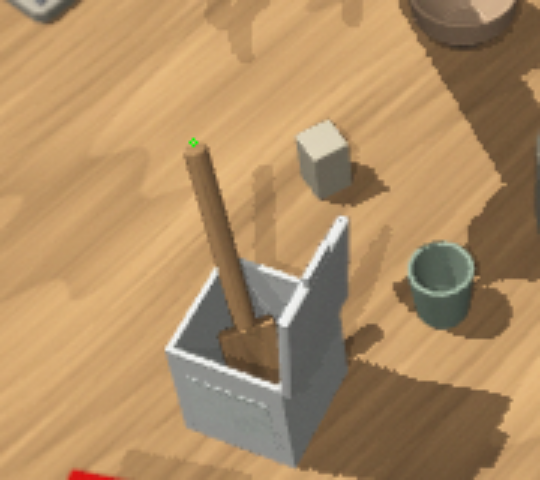

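The green mark sits about 2 mm beyond the handle's top at crop (196,150), so the axis estimate is good.

Emit:
arm_command:
  steps: "0.057 -0.206 0.2 0.002 0.001 0.002;0.057 -0.206 0.4 0.002 0.001 0.002;0.057 -0.206 0.6 0.002 0.001 0.002;0.057 -0.206 0.8 0.002 0.001 0.002;0.059 -0.207 1 0.002 0.001 0.002;0.059 -0.207 1 0.002 0.001 0.002;0.059 -0.207 1 0.002 0.001 0.002"

```text
time: 4.38
position: [433.1, -216.3, 163.3]
tcp_rot: [[-0.802, 0.457, 0.384], [0.412, 0.889, -0.199], [-0.432, -0.001, -0.902]]
wrist_force: [-0.4, -0.8, 0.3]
grip_width: 1.005
grasp_force: 0.0
```

Emit:
arm_command:
  steps: "0 0 0 0 0 0;0 0 0 0 0 0;0 0 0 0 0 0;0 0 0 0 0 0;0 0 0 0 0 0;0 0 0 0 0 0"
  grip: 0
  grip_force: 50

```text
time: 5.12
position: [432.4, -216.7, 162.1]
tcp_rot: [[-0.802, 0.459, 0.383], [0.413, 0.889, -0.199], [-0.432, -0.001, -0.902]]
wrist_force: [0.4, 0.8, 1.7]
grip_width: 0.172
grasp_force: 48.6
```

Run:
```python
from h import *
s=telemetry.read_state(); p=np.array(s['position']);print(p,np.round(s['tcp_rot'],3).tolist(),np.round(s['joint_pos'],2),s['time'],s['grip_width'],s['grasp_force'],s['wrist_force'])
q=p-A; print('off axis',(q-W*(q@W)).round(1))
```

```text
[ 432.39717519 -216.68177692  162.09777996] [[-0.802, 0.459, 0.383], [0.413, 0.889, -0.199], [-0.432, -0.001, -0.902]] [-0.61 -0.6   2.33  0.07  0.97 -1.73] 5.125 0.17169782899450484 48.641822934150696 [0.39148917 0.78973496 1.68764847]
off axis [-2.5 -0.6 -0.9]
```

Emit:
arm_command:
  steps: "-0.07 0 -0.15 0 0 0;-0.144 0 -0.3 0 0 0;-0.216 0 -0.45 0 0 0;-0.288 0 -0.6 0 0 0;-0.36 0 -0.75 0 0 0;-0.432 0 -0.902 0 0 0;-0.432 0 -0.902 0 0 0;-0.432 0 -0.902 0 0 0"

```text
time: 6.12
position: [432.0, -216.2, 310.2]
tcp_rot: [[-0.803, 0.459, 0.381], [0.414, 0.889, -0.198], [-0.43, -0.001, -0.903]]
wrist_force: [1.0, 0.1, -0.6]
grip_width: 0.172
grasp_force: 49.1
```

```bash
cat > m3.py <<'E'
from h import *
s=telemetry.read_state(); p=np.array(s['position']);print(p,np.round(s['tcp_rot'],3).tolist(),np.round(s['joint_pos'],2),s['time'],s['grip_width'],s['grasp_force'],s['wrist_force'])
for c in ('scene','top'):
    im,d=imaging.get_image(c); C=cloud(c,d)
    z=np.array(s['tcp_rot'])[:,2]; q=C-p; t=q@z; r=np.linalg.norm(q-t[...,None]*z,axis=-1)
    sat=cv2.cvtColor(im,cv2.COLOR_BGR2HSV)[...,1]
    m=(t>25)&(t<230)&(r<45)&(sat>80); P=C[m]; t=t[m]; print(c,len(P),'far end',np.percentile(t,98).round(1), P[t>t.max()-25].mean(0).round(1))
    h=P[t<110]; print('handle ctr',h.mean(0).round(1),'dir',np.linalg.svd(h-h.mean(0),full_matrices=False)[2][0].round(3),'zmin',np.percentile(P[:,2],1).round(1))
    k=proj(c,p+z*90)[0].astype(int); cv2.imwrite('pics/g2_%s.png'%c,cv2.resize(im[max(0,k[1]-90):k[1]+90,max(0,k[0]-100):k[0]+100],None,fx=2,fy=2))
a=[cv2.imread('pics/g2_%s.png'%c) for c in('scene','top')]; h=min(i.shape[0] for i in a); cv2.imwrite('pics/g2.png',np.hstack([i[:h] for i in a]))
E
python3 m3.py
```

```text
[ 431.95381588 -216.1689904   310.1793381 ] [[-0.803, 0.459, 0.381], [0.414, 0.889, -0.198], [-0.43, -0.001, -0.903]] [-0.61 -0.66  2.1   0.06  1.27 -1.71] 6.125 0.17247728421385042 49.103402495384216 [ 0.98669433  0.13313034 -0.64985125]
scene 1006 far end 168.3 [ 495.7 -248.5  168.8]
handle ctr [ 462.9 -232.   252.9] dir [ 0.352 -0.181 -0.918] zmin 158.0
top 201 far end 165.4 [ 494.1 -247.7  170.5]
handle ctr [ 465.2 -230.3  249.1] dir [-0.32   0.196  0.927] zmin 160.2
```

View pics/g2.png

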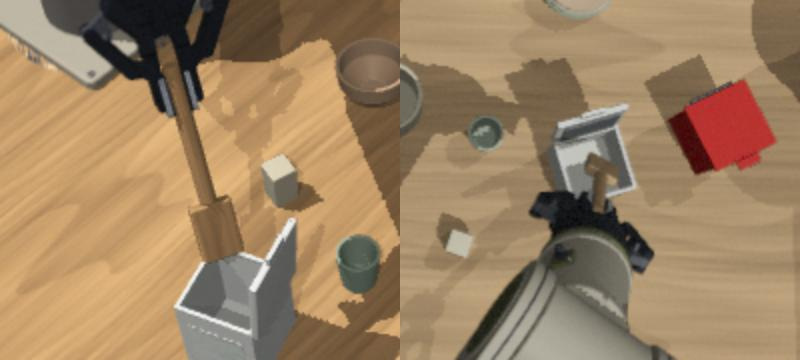

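Stirrer held at crop (190,130) with its foot clear of the rim at about z 158. I keep the tilt, since it matches how the stirrer will lean in the pot.

Run:
```python
from h import *
R=np.array(telemetry.read_state()['tcp_rot'])
plan([(432,-216,350),(432,-100,350),(535,41,310),(535,41,235),(535,41,161)],R)
print(R.T@[0,0,1])
```

```text
shift [-0.116  0.001 -0.242] turn [0. 0. 0.] deg 0
  shift [ 0.204  0.688 -0.395] turn [0. 0. 0.] deg 0
  shift [ 0.156  1.838 -0.078] turn [0. 0. 0.] deg 0
  shift [0.371 1.839 0.373] turn [0. 0. 0.] deg 0
  shift [0.583 1.839 0.819] turn [0. 0. 0.] deg 0
[-0.42907123 -0.00115804 -0.90326992]
```

Emit:
arm_command:
  steps: "-0.11 0 -0.24 0 0 0;0.05 0.35 -0.32 0 0 0;0.2 0.69 -0.39 0 0 0;0.19 0.92 -0.33 0 0 0;0.19 0.92 -0.33 0 0 0"

```text
time: 6.85
position: [454.0, -69.6, 341.8]
tcp_rot: [[-0.805, 0.455, 0.381], [0.41, 0.891, -0.197], [-0.429, -0.002, -0.903]]
wrist_force: [0.6, 0.2, -0.9]
grip_width: 0.172
grasp_force: 49.3
```

Emit:
arm_command:
  steps: "-0.01 0.3 0.08 0 0 0;-0.02 0.6 0.17 0 0 0;-0.034 0.918 0.252 0 0 0;-0.034 0.918 0.252 0 0 0;-0.034 0.918 0.252 0 0 0;-0.034 0.918 0.252 0 0 0"

```text
time: 7.6
position: [535.4, 39.3, 312.4]
tcp_rot: [[-0.801, 0.46, 0.383], [0.414, 0.888, -0.2], [-0.432, -0.001, -0.902]]
wrist_force: [0.1, -0.0, 0.2]
grip_width: 0.171
grasp_force: 49.5
```

```bash
python3 m3.py
python3 - <<'E'
from h import *
R=np.array(telemetry.read_state()['tcp_rot'])
plan([(535,41,235),(535,41,161)],R)
E
```

```text
[535.35998683  39.31924549 312.41742643] [[-0.801, 0.46, 0.383], [0.414, 0.888, -0.2], [-0.432, -0.001, -0.902]] [ 0.14 -0.4   1.91 -0.27  1.26 -0.92] 7.6 0.17056623796345066 49.4568532705307 [ 0.08567268 -0.01281997  0.21841411]
scene 881 far end 169.4 [599.    5.3 169.8]
handle ctr [566.   22.4 255.4] dir [ 0.356 -0.185 -0.916] zmin 159.3
top 226 far end 167.6 [597.4   6.2 172.5]
handle ctr [566.9  22.6 252.4] dir [-0.338  0.167  0.926] zmin 161.3
  shift [0.231 0.008 0.464] turn [0. 0. 0.] deg 0
  shift [0.444 0.008 0.909] turn [0. 0. 0.] deg 0
```

View pics/g2.png

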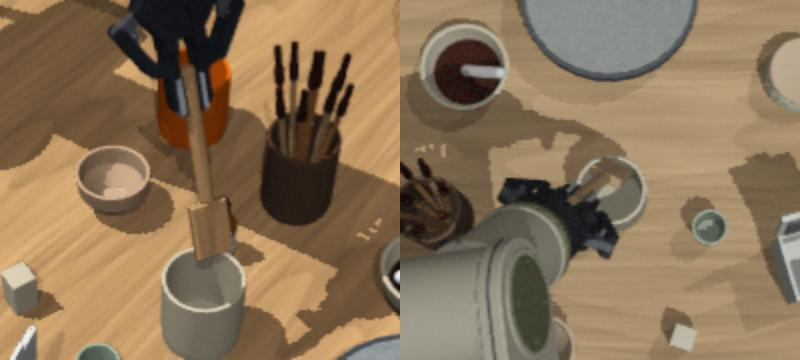

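Foot at left crop (212,255), just over the pot's mouth and on the far side as planned. Lowering straight down.

Emit:
arm_command:
  steps: "0.08 0.008 0.16 0 0 0;0.16 0.008 0.33 0 0 0;0.24 0.008 0.5 0 0 0;0.32 0.008 0.67 0 0 0;0.37 0.008 0.78 0 0 0;0.41 0.008 0.85 0 0 0;0.435 0.008 0.9 0 0 0;0.435 0.008 0.9 0 0 0;0.435 0.008 0.9 0 0 0;0.435 0.008 0.9 0 0 0"

```text
time: 8.95
position: [536.7, 42.0, 163.7]
tcp_rot: [[-0.801, 0.458, 0.386], [0.413, 0.889, -0.199], [-0.434, 0.0, -0.901]]
wrist_force: [-0.7, 1.1, 6.0]
grip_width: 0.174
grasp_force: 50.2
```

```bash
python3 m3.py
cat > pot.py <<'E'
from h import *
for c in('scene','top'):
    im,d=imaging.get_image(c)
    C=cloud(c,d); r=[r for r in models.outline_of('rinse_pot',c) if r['score']>.2]
    for q in r:
        P=C[q['region']&(d>0)]; lo,hi=np.percentile(P,[2,98],axis=0).round(); print(c,round(q['score'],2),lo,hi)
E
python3 pot.py
```

```text
[536.71160853  42.01546095 163.70550605] [[-0.801, 0.458, 0.386], [0.413, 0.889, -0.199], [-0.434, 0.0, -0.901]] [ 0.15 -0.3   2.11 -0.31  0.98 -0.82] 8.95 0.17417031040736733 50.16519069671631 [-0.70661316  1.13002887  6.00517427]
scene 916 far end 202.8 [ 6.29e+02 -5.70e+00 -6.00e-01]
handle ctr [567.7  24.7 106.4] dir [ 0.344 -0.173 -0.923] zmin -5.6
top 373 far end 204.1 [ 6.317e+02 -1.780e+01 -6.000e-01]
handle ctr [569.   24.6 102.4] dir [-0.337  0.164  0.927] zmin -6.9
scene 0.69 [362. 245.  18.] [422. 313.  96.]
scene 0.61 [536.   4.  50.] [596.  45. 190.]
scene 0.56 [542. -29.   4.] [628.  58.  96.]
top 0.77 [340. 292.  -1.] [407. 333.  98.]
top 0.57 [538. -26.  -1.] [624.  57.  98.]
```

View pics/g2.png

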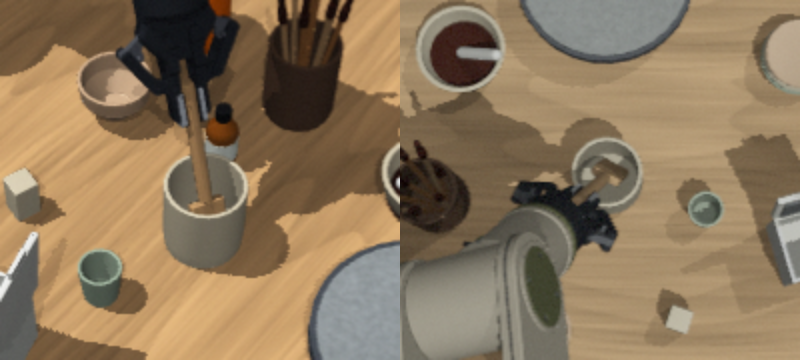

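Blade is in the pot (left crop (205,205)) with 6 N on the floor and the pot not moved. Releasing and withdrawing along the tool axis.

Emit:
arm_command:
  steps: "0 0 0 0 0 0;0 0 0 0 0 0;0 0 0 0 0 0;0 0 0 0 0 0;0 0 0 0 0 0;0 0 0 0 0 0"
  grip: 1

```text
time: 10.0
position: [535.5, 41.7, 161.9]
tcp_rot: [[-0.802, 0.459, 0.383], [0.413, 0.889, -0.199], [-0.432, -0.002, -0.902]]
wrist_force: [0.8, -0.1, -0.4]
grip_width: 1.0
grasp_force: 0.0
```

Emit:
arm_command:
  steps: "0 0 -0.15 0 0 0;0 0 -0.35 0 0 0;0 0 -0.6 0 0 0;0 0 -0.9 0 0 0;0 0 -0.9 0 0 0;0 0 -0.9 0 0 0"

```text
time: 10.75
position: [483.8, 68.7, 283.4]
tcp_rot: [[-0.802, 0.458, 0.383], [0.413, 0.889, -0.199], [-0.432, -0.001, -0.902]]
wrist_force: [-0.7, -0.7, -1.0]
grip_width: 0.999
grasp_force: 0.0
```

```bash
cat > m4.py <<'E'
from h import *
s=telemetry.read_state(); print(np.round(s['position'],1),np.round(s['joint_pos'],2),s['time'],s['grasp_force'])
for c in('scene','top'):
    im,d=imaging.get_image(c); C=cloud(c,d); x,y,z=np.moveaxis(C,-1,0); sat=cv2.cvtColor(im,cv2.COLOR_BGR2HSV)[...,1]
    m=(x>460)&(x<660)&(y>-70)&(y<110)&(z>100)&(z<200)&(sat>80); P=C[m]; q=P.mean(0); w=np.linalg.svd(P-q,full_matrices=False)[2][0]; w*=np.sign(w[2]); print(c,len(P),q.round(1),w.round(3),'top z',P[:,2].max().round(),'at z10',(q+w*(10-q[2])/w[2]).round())
    m=(abs(x-540)<60)&(y>-300)&(y<-170)&(sat<60)&(z>112); P=C[m]; q=P.mean(0); w=np.linalg.svd(P-q,full_matrices=False)[2]; print('lid',len(P),q.round(),w.round(3).tolist(),'hi',P[P[:,2]>np.percentile(P[:,2],96)].mean(0).round(1))
E
python3 m4.py; python3 pot.py
```

```text
[483.8  68.7 283.4] [ 0.24 -0.52  2.05 -0.3   1.27 -0.82] 10.75 0.0
scene 332 [535.8  41.9 142.8] [-0.467  0.244  0.85 ] top z 185.0 at z10 [609.   4.  10.]
lid 662 [ 551. -238.  160.] [[0.183, -0.773, -0.608], [0.212, -0.573, 0.792], [0.96, 0.274, -0.059]] hi [ 552.5 -233.4  199.3]
top 137 [529.8  46.1 152. ] [-0.492  0.267  0.828] top z 185.0 at z10 [614.   0.  10.]
lid 357 [ 542. -229.  167.] [[-0.304, 0.6, -0.74], [-0.098, 0.752, 0.651], [-0.948, -0.271, 0.17]] hi [ 550.6 -232.4  200.3]
scene 0.93 [542. -29.   1.] [628.  58.  96.]
scene 0.81 [335. 223.   1.] [422. 311.  96.]
top 0.86 [538. -24.  -1.] [623.  60.  98.]
top 0.4 [393. 160.  -2.] [418. 317. 593.]
```

Stirrer leans in the pot as wanted and the pot is unmoved. Now the lid: go behind it with the gripper shut and the tool vertical.

```bash
cat >> h.py <<'E'
U=np.array([.961,.276,0]); H=np.array([537.5,-235,100.]); RL=frame([0,0,-1],[-.276,.961,0])
def T(u,z): return H+U*u+np.array([0,0,z+17.])
E
python3 - <<'E'
from h import *
plan([(530,-75,290),T(65,176)],RL)
E
```

```text
shift [-0.665 -0.707  0.264] turn [-0.054  0.134 -0.237] deg 50
  shift [-1.439 -1.334  0.613] turn [-0.054  0.134 -0.237] deg 50
```

Emit:
arm_command:
  steps: "-0.2 -0.2 0.08 -0.01 0.03 -0.05;-0.4 -0.4 0.16 -0.022 0.054 -0.095;-0.55 -0.6 0.23 -0.033 0.08 -0.14;-0.67 -0.7 0.27 -0.043 0.107 -0.19;-0.67 -0.7 0.27 -0.054 0.134 -0.237;-0.67 -0.7 0.27 -0.054 0.134 -0.237;-0.67 -0.7 0.27 -0.054 0.134 -0.237"
  grip: 0

```text
time: 11.92
position: [531.9, -74.7, 289.6]
tcp_rot: [[-0.961, -0.276, 0.001], [-0.276, 0.961, -0.001], [-0.001, -0.001, -1.0]]
wrist_force: [0.1, 0.7, -0.2]
grip_width: 0.002
grasp_force: 0.0
```

Run:
```python
from h import *
s=telemetry.read_state(); print(s['position'],np.round(s['tcp_rot'],3).tolist(),s['grip_width'],np.round(s['joint_pos'],2))
plan([T(65,176),T(65,78)],RL)
```

```text
[531.94131038 -74.68058507 289.58743655] [[-0.961, -0.276, 0.001], [-0.276, 0.961, -0.001], [-0.001, -0.001, -1.0]] 0.001720414160512559 [-0.23 -0.06  1.6  -0.    1.59 -2.09]
  shift [-0.173 -1.038 -0.022] turn [-0.  0.  0.] deg 0
  shift [-0.173 -1.037  0.632] turn [-0.  0.  0.] deg 0
```

Emit:
arm_command:
  steps: "-0.1 -0.4 0 0 0 0;-0.2 -0.8 0 0 0 0;-0.2 -1 0.1 0 0 0;-0.2 -1 0.4 0 0 0;-0.2 -1 0.64 0 0 0;-0.2 -1 0.64 0 0 0;-0.2 -1 0.64 0 0 0"

```text
time: 12.8
position: [603.0, -210.2, 196.9]
tcp_rot: [[-0.961, -0.277, 0.005], [-0.277, 0.961, -0.002], [-0.004, -0.003, -1.0]]
wrist_force: [-0.4, -0.1, 0.4]
grip_width: -0.004
grasp_force: 0.0
```

Run:
```python
from h import *
s=telemetry.read_state(); print(s['position'],s['wrist_force'],np.round(s['joint_pos'],2))
for t in (1.65,1.4,1.2,1,.8,.6,.4,.25,.1,0): print(t); plan([T(11-70*np.cos(t)+8*np.sin(t),70*np.sin(t)+8*np.cos(t))],RL)
```

```text
[ 603.04363767 -210.20689755  196.90436634] [-0.40401161 -0.08053713  0.40001837] [-0.42  0.26  1.44  0.    1.44 -2.27]
1.65
  shift [ 0.303 -0.038  0.071] turn [-0.001  0.001  0.   ] deg 0
1.4
  shift [ 0.419 -0.038  0.062] turn [-0.001  0.001  0.   ] deg 0
1.2
  shift [ 0.512 -0.037  0.076] turn [-0.001  0.001  0.   ] deg 0
1
  shift [ 0.6   -0.037  0.109] turn [-0.001  0.001  0.   ] deg 0
0.8
  shift [ 0.68  -0.037  0.158] turn [-0.001  0.001  0.   ] deg 0
0.6
  shift [ 0.748 -0.037  0.222] turn [-0.001  0.001  0.   ] deg 0
0.4
  shift [ 0.803 -0.036  0.299] turn [-0.001  0.001  0.   ] deg 0
0.25
  shift [ 0.833 -0.036  0.362] turn [-0.001  0.001  0.   ] deg 0
0.1
  shift [ 0.853 -0.036  0.43 ] turn [-0.001  0.001  0.   ] deg 0
0
  shift [ 0.861 -0.036  0.476] turn [-0.001  0.001  0.   ] deg 0
```

Emit:
arm_command:
  steps: "0.15 -0.037 0.07 0 0 0;0.3 -0.037 0.07 0 0 0;0.36 -0.037 0.065 0 0 0;0.42 -0.037 0.062 0 0 0;0.465 -0.037 0.07 0 0 0;0.512 -0.037 0.076 0 0 0;0.556 -0.037 0.093 0 0 0;0.6 -0.037 0.109 0 0 0;0.64 -0.037 0.133 0 0 0;0.68 -0.037 0.158 0 0 0;0.714 -0.037 0.19 0 0 0;0.748 -0.037 0.222 0 0 0;0.776 -0.037 0.26 0 0 0;0.803 -0.037 0.3 0 0 0;0.82 -0.037 0.33 0 0 0;0.833 -0.037 0.36 0 0 0;0.845 -0.037 0.395 0 0 0;0.853 -0.037 0.43 0 0 0;0.853 -0.037 0.43 0 0 0"

```text
time: 15.18
position: [480.6, -250.6, 129.3]
tcp_rot: [[-0.961, -0.277, 0.001], [-0.277, 0.961, 0.0], [-0.001, -0.0, -1.0]]
wrist_force: [-0.1, -0.1, 0.8]
grip_width: 0.005
grasp_force: 0.0
```

Emit:
arm_command:
  steps: "0.005 0 0.03 0 0 0;0.005 0 0.05 0 0 0;0.005 0 0.07 0 0 0;0.005 0 0.08 0 0 0;0.005 0 0.08 0 0 0"

```text
time: 15.8
position: [480.5, -251.3, 124.1]
tcp_rot: [[-0.961, -0.278, 0.003], [-0.278, 0.961, -0.001], [-0.002, -0.002, -1.0]]
wrist_force: [-25.8, 14.1, 52.7]
grip_width: 0.001
grasp_force: 26.8
```

```bash
cat > lid.py <<'E'
from h import *
s=telemetry.read_state(); print(np.round(s['position'],1),s['wrist_force'],s['time'])
im,d=imaging.get_image('scene'); C=cloud('scene',d); x,y,z=np.moveaxis(C,-1,0); hsv=cv2.cvtColor(im,cv2.COLOR_BGR2HSV)
q=C-H; a=q@U; b=q@np.array([-.276,.961,0])
m=(a>-95)&(a<5)&(abs(b)<42)&(z>90)&(z<150)&(hsv[...,1]<60)&(hsv[...,2]>90)
k=np.polyfit(a[m],z[m],1);print(m.sum(),'slope',k,'z near edge',np.median(z[m&(a<-60)]),'z hinge',np.median(z[m&(a>-30)]))
cv2.imwrite('pics/lid.png',cv2.resize(im[150:370,150:450],None,fx=2.5,fy=2.5))
E
python3 lid.py
```

```text
[ 480.5 -251.3  124.1] [-25.75212956  14.1286958   52.71786943] 15.8
1348 slope [-4.71512507e-03  1.06873878e+02] z near edge 106.57153670333122 z hinge 107.22334287594401
```

View pics/lid.png

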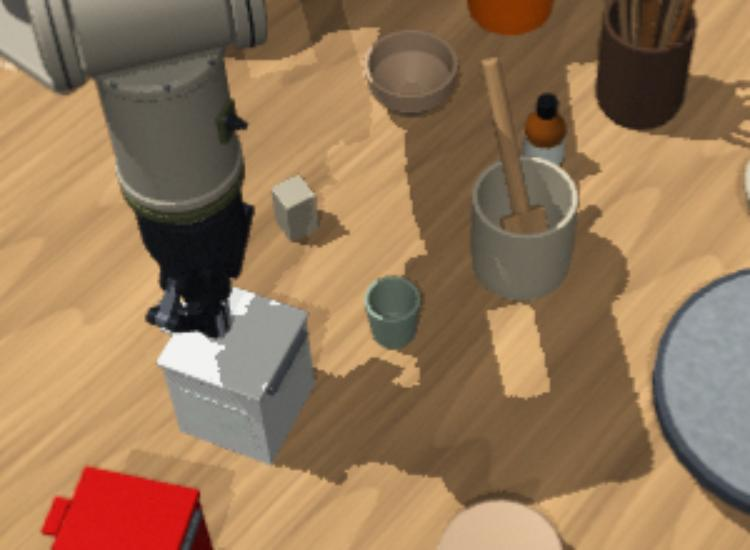

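The lid lies flat on the tub (crop (240,340)), slope about 0, under about 50 N, and the stirrer leans in the upright pot. Withdrawing upward and checking.

Emit:
arm_command:
  steps: "0 0 -0.05 0 0 0;0 0 -0.2 0 0 0;0 0 -0.5 0 0 0;0 0 -0.9 0 0 0;0 0 -0.9 0 0 0;0 0 -0.9 0 0 0;0 0 -0.9 0 0 0;0 0 -0.9 0 0 0"

```text
time: 16.85
position: [479.5, -250.7, 251.5]
tcp_rot: [[-0.961, -0.277, 0.0], [-0.277, 0.961, 0.001], [-0.001, 0.0, -1.0]]
wrist_force: [0.0, -0.5, 0.7]
grip_width: -0.0
grasp_force: 0.0
```

```bash
python3 lid.py; python3 m4.py 2>/dev/null| grep -v lid; python3 pot.py
```

```text
[ 479.5 -250.7  251.5] [ 0.03947485 -0.48293168  0.69601906] 16.85
1721 slope [-7.67744614e-03  1.06947945e+02] z near edge 107.43660941232457 z hinge 107.32869402494657
[ 479.7 -250.8  251.8] [-0.58 -0.03  1.65  0.    1.52 -2.43] 16.9 0.0
scene 330 [535.6  42.1 142.9] [-0.469  0.246  0.848] top z 185.0 at z10 [609.   4.  10.]
top 138 [530.2  45.8 151.1] [-0.487  0.26   0.834] top z 185.0 at z10 [613.   2.  10.]
scene 0.8 [543. -29.   2.] [628.  58.  96.]
scene 0.65 [335. 224.   2.] [421. 312.  96.]
top 0.95 [335. 224.  -2.] [418. 314.  98.]
top 0.7 [538. -24.  -1.] [623.  60.  97.]
top 0.65 [509. 107.  31.] [540. 139.  89.]
```

Lid level at 107 to 108 mm, stirrer at rest in the pot, pot where it was, arm clear.

```bash
python3 -c "
from station import bot; print(bot.hand_in())"
```

```text
the job is handed in; nothing more can be done
None
```

The job is handed in: the stirrer is leaning at rest in the upright cream pot, the tub's lid is shut after a press of about 50 N, and the arm is clear; the hand-in returned no verdict.

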